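# Seat a spacer in the corner pocket of a drilling jig

## Robot

A 7-joint arm with a two-finger parallel gripper is mounted at the origin on the work surface. World frame = base frame: x ahead of the robot, y to its left, z up, the work surface at z = 0. Lengths are in m, angles in rad, forces in N, time in s.
With the tool pointing down it reaches from about 0.425 to 0.825 m from the base axis. Payload 3.6 kg.
Tool frame: the origin (TCP) lies midway between the tips of the shut fingers; the grasp point (between the pads) lies 19 mm behind it; z points along the fingers, y is the line along which they close (so a half turn about z gives the same grasp; the last joint's range is limited). The gripper opens to 93 mm and grips with 3 to 60 N. Pads are 15 mm wide; open, the fingers measure 128 mm over their backs; the gripper's body (75 mm by 188 mm) begins 65 mm behind the grasp point.
Start: joints at [1.151, 0.615, -0.013, 1.423, 0.008, 1.103, -0.04], TCP at [0.249, -0.6, 0.219] pointing down, gripper open.
Joint ranges: [-3.12, 3.12], [-0.3, 2.06], [-1.34, 1.32], [0.26, 2.42], [-1.36, 4.5], [0.01, 1.98], [-2.84, 2.84]. Speed limits (rad/s): [2.79, 2.79, 3.14, 3.14, 3.14, 3.14, 3.14].

## Interface

Orientations are given as a unit quaternion [x, y, z, w].
In Python, from station import arm, optics, job gives the robot as it stands. The module is installed in compiled form; this text tells all that it offers.
- The arm moves only by the shell command python3 -m inch 'ROWS' [OPENING]. ROWS is JSON, a list of rows, each a list of 4 numbers: the shift along the tool's x, y, z in cm, then the turn about the tool's z in degrees. In form: [[dx, dy, dz, twist], ...]. A call has exactly 10 rows; each row shifts and turns the commanded pose from where the row before left it, along the tool's axes as they then stand; what a row does not reach is not made up. A row lasts 1/12 s, in which the tool goes at most 41.7 mm and 7.16 degrees, less where a joint would pass 70% of its speed; a pose out of reach is approached as far as the arm can. A call is refused whole if a number of a shift passes 4.17 or a number of a turn 7.16, either way. A call with a gripper value outside its range is refused whole. OPENING is the opening, from 0 (shut) to 1 (fully open), set as the call begins (- or left out, the last holds). The fingers move at their own pace and stop on an object; the grip force is fixed at half the most. Time passes only in rows, so rows that do not move let the fingers close, or fill a call up. It gives the time, the measured TCP pose, the force, the opening and the grip force at its end, in the units of the state.
- arm.read_state(): the state, without advancing time (a new reading comes with each control period).
- optics.read_camera(name): name is "side" or "top"; returns a dict with "frame" (400x640x3 uint8, red, green, blue), "intrinsics" (3x3 intrinsics, pixels), "origin" and "attitude" of the camera in the world. Camera axes: x right, y down, z forward; pixel columns grow to the right and rows downward; lengths in m; the calibration is good to about 2 mm. A picture is of the moment at which its call begins. There is no depth.
- job.hand_in(): hands the job in; it is judged then, once.
The state is a dict: "time_s": time; "q": joint angles; "joint_velocities": joint speeds; "effort": joint torques, N m; "tool_pos": TCP position; "ee_rot": TCP orientation; "contact_force": force on the tool from outside, world axes, zero at the start; "wrist_torque": the same for the moment, N m; "gripper_width": finger opening in m; "finger_force": force on a finger pad.
Only numpy, scipy, OpenCV 4.12 (cv2) and the standard library are available. Lean on these libraries where they do the work, as an engineer would, in place of code of your own. Each camera call takes 0.05 s, during which the arm holds its last target. There are 200 camera calls.

## Task

Seat the bare aluminium spacer in the blue drilling jig by pushing it with the fingers, never lifting or tipping it: first push it square against the long steel rail on the half of the jig away from the pocket, then slide it along, keeping it against the rail, into the yellow corner pocket until it is fully home against the end stop and flush with the rail. Leave the black spacer, the brass pin and everything else on the bench where they are.

Things in the scene. Friction and masses are not known exactly. Their poses are not given: they have to be found in the camera images.
- jig: Drilling jig bolted to the bench: a flat blue plate 170 (x) x 340 (y) x 12 mm thick. Origin at the centre of its underside, z up. A steel rail 22 mm wide runs the whole length along the plate's +x side, its guiding face at x = +50 mm. The yellow corner pocket is at the +y end. Rail and pocket walls stand 13 mm above the plate (tops at z = 25 mm).
- jig_mouth (a point): Middle of the pocket's mouth, on the plate's top: jig frame x = +30.5, y = +118 mm; axes as the jig's. The pocket is a slot 39 mm wide between the rail and a yellow lip parallel to it (jig x = +1 to +11, y = +118 to +150 mm), open above and towards -y, closed at y = +150 mm by the yellow end stop's face (x = +1 to +50 mm).
- jig_seat (a point): Where the spacer's origin lies when it is fully home in the pocket: jig frame x = +32, y = +120 mm, on the plate's top (z = 12 mm); axes as the jig's. The spacer then sticks 28 mm out of the slot beyond the lip, towards -y.
- spacer: The bare aluminium spacer to be seated: a loose block 36 (x) x 60 (y) x 18 mm high with two dark holes seen in its top, about 0.1 kg. Origin at the centre of its underside, on the plate; z up. It fits the pocket with its long (y) side along the rail. It starts on the half away from the pocket (jig y = -105 to -45 mm), its centre 45 to 65 mm from the rail's face, turned up to 0.5 rad.
- black_spacer: Black plastic spacer of the same size, lying on the jig's plate at its near (-x), pocket-end corner, outside the pocket; origin at the centre of its underside. Leave it.
- pin: Brass pin, foot 18 mm and shank 12 mm in diameter, 45 mm tall, standing on the plate near its -x edge, a little to the pocket's side of the middle; origin under its foot. Leave it.
- screwdriver: Screwdriver lying on the bench to the robot's right, beside the jig. Leave it.
- wrench: Wrench lying on the bench beyond the jig. Leave it.
- jar: Jar, 64 mm in diameter, 80 mm tall, with orange cap, standing on the bench to the left of the jig; origin under its foot. Leave it.
- spray: White bottle 190 mm tall with blue cap, standing on the bench to the right of the jig; origin under its foot. Leave it.
- tape: Yellow tape measure 65 x 42 x 62 mm high, standing on the bench to the left of the jig; origin under its foot. Leave it.
Not all that is in view belongs to the job. Of the things like the spacer, leave any that is turquoise; of the rest the larger one is meant.

How it is judged:
On the way, in this order (a step that is already met when the one before it is completed fails the run):
1. the spacer is square against the rail, on the half away from the pocket (x of spacer in the frame of jig above 0.0295 m and angle between the y axis of spacer and the y axis of jig, either way round below 0.05 rad and z of spacer in the frame of jig between 0.01 and 0.015 m and y of spacer in the frame of jig below 0.02 m), for 0.2 s.
2. the spacer is fully home in the corner pocket (x of spacer in the frame of jig above 0.0295 m and angle between the y axis of spacer and the y axis of jig, either way round below 0.05 rad and z of spacer in the frame of jig between 0.01 and 0.015 m and y of spacer in the frame of jig above 0.117 m), for 0.2 s.
At the end, for the whole second after the job is handed in: The spacer lies flat and at rest on the plate in the corner pocket: within 2.5 mm of the rail, within 3 mm of the end stop, long side within 0.05 rad of the rail (all of step 2 and linear speed of spacer below 0.01 m/s and angle between spacer's own z axis and vertical below 0.05 rad); the robot touches nothing.
It fails at once if the spacer is lifted more than 6 mm off the plate (z of spacer in the frame of jig above 0.018 m).
It fails at once if the spacer is tipped more than 0.2 rad (angle between spacer's own z axis and vertical above 0.2 rad).
It fails at once if the spacer's centre is more than 30 mm past the jig's middle towards the pocket while it is more than 6 mm off the rail (y of spacer in the frame of jig above 0.03 m and x of spacer in the frame of jig below 0.026 m).
It fails at once if the black spacer or the pin is moved more than 15 mm or the pin is tipped (distance of any of black_spacer, pin from where it was at the start of the episode above 0.015 m or angle between pin's own z axis and vertical above 0.3 rad).
It fails at once if another thing on the bench is moved more than 25 mm (distance of any of screwdriver, wrench, jar, spray, tape from where it was at the start of the episode above 0.025 m).
It also fails if it takes over 58 s, if anything falls off the work surface, if the arm or the gripper's body presses on something with over 40 N, if the wrist force passes 120 N, or if a joint passes its speed limit or range.

## Working session

There is one attempt and no reset: what is moved stays moved. The work goes in short steps, Python scripts to look and compute and a shell command to move; the robot and the scene stay as the last step left them, time stands still between calls to the robot, and variables do not carry over. Pictures are saved under pics/ and viewed, at most 10 in all, crops included, and the job is handed in when it is done.

```bash
mkdir -p pics
python3 - <<'E'
from station import arm, optics
import cv2,numpy as np
for n in("top","side"):
    c=optics.read_camera(n);cv2.imwrite(f"pics/{n}0.png",c["frame"][:,:,::-1]);np.savez(f"{n}0.npz",**c)
    print(n,c["intrinsics"].tolist(),c["origin"],c["attitude"])
s=arm.read_state();print(s["time_s"],s["tool_pos"],s["ee_rot"],s["gripper_width"])
E
```

```text
top [[512.7491292976191, 0.0, 320.91832671428796], [0.0, 512.7491292976191, 192.42847777714564], [0.0, 0.0, 1.0]] [ 0.38114364 -0.02222448  1.55040198] [ 0.71288304 -0.69779136  0.05168316 -0.04705149]
side [[418.95999318814364, 0.0, 325.96543151164616], [0.0, 418.95999318814364, 194.99784801808045], [0.0, 0.0, 1.0]] [ 0.67826894 -0.91377807  0.68920879] [ 0.88863621  0.04821115 -0.01375905 -0.45586408]
0.1 [ 0.24852792 -0.59984369  0.21761242] [ 9.80771941e-01  1.95154046e-01 -2.37865135e-04 -1.11383180e-03] 0.09323848459043006
```

View pics/top0.png

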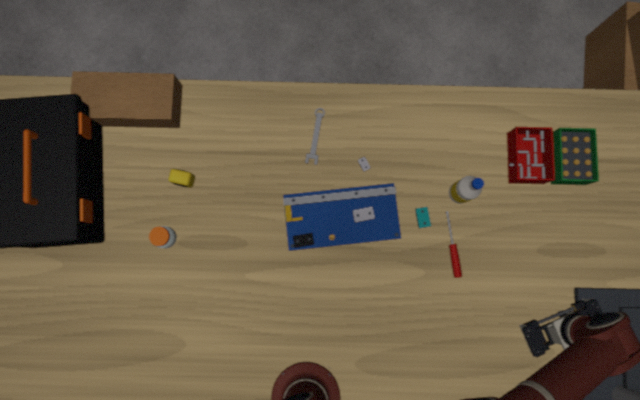

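View pics/side0.png

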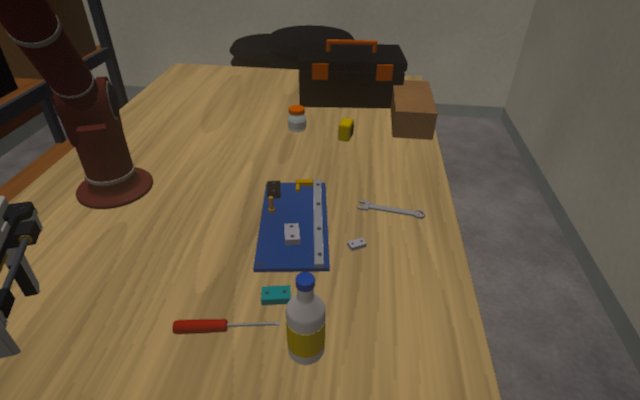

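The spacer candidates in the top view are: a bare one on the plate at (364,214), a smaller bare one off the jig at (364,163), and a turquoise one at (423,217). I take the plate one, since it's bare and the larger of the two. I'll confirm it in a crop and measure both views.

```bash
cat > h.py <<'E'
import numpy as np,cv2
from scipy.spatial.transform import Rotation as R
def ray(c,uv,z):
    uv=np.atleast_2d(uv).astype(float)
    d=np.c_[uv,np.ones(len(uv))]@np.linalg.inv(c["intrinsics"]).T@R.from_quat(c["attitude"]).as_matrix().T
    o=np.asarray(c["origin"]);return o+d*((z-o[2])/d[:,2])[:,None]
def proj(c,P):
    q=(np.atleast_2d(P)-c["origin"])@R.from_quat(c["attitude"]).as_matrix()@np.asarray(c["intrinsics"]).T
    return q[:,:2]/q[:,2:]
def tri(c1,u1,c2,u2):
    A=[];b=[]
    for c,u in((c1,u1),(c2,u2)):
        o=np.asarray(c["origin"]);d=ray(c,u,0)[0]-o;d/=np.linalg.norm(d)
        M=np.eye(3)-np.outer(d,d);A.append(M);b.append(M@o)
    return np.linalg.lstsq(np.vstack(A),np.hstack(b),rcond=None)[0]
def blue(c):
    h=cv2.cvtColor(c["frame"],cv2.COLOR_RGB2HSV);m=cv2.inRange(h,(105,150,40),(125,255,255))
    n,l,s,_=cv2.connectedComponentsWithStats(m);k=1+np.argmax(s[1:,4])
    return (l==k).astype(np.uint8)*255
def plate(c):   # 4 hull corners px
    m=blue(c);hull=cv2.convexHull(cv2.findContours(m,0,2)[0][0])
    for e in np.arange(2,30,.5):
        p=cv2.approxPolyDP(hull,e,True)[:,0]
        if len(p)==4:return p
def grey(c):    # spacer candidates: bright & unsaturated comps inside plate hull
    f=c["frame"];h=cv2.cvtColor(f,cv2.COLOR_RGB2HSV)
    m=cv2.inRange(h,(0,0,100),(180,70,255));r=np.zeros_like(m);cv2.fillConvexPoly(r,plate(c),255)
    m&=r;return m
E
python3 - <<'E'
from h import *
out=[]
for n,(x0,x1,y0,y1) in(("top",(270,440,150,260)),("side",(230,400,160,310))):
    c=dict(np.load(n+"0.npz"));p=plate(c);print(n,"plate px",p.tolist());print(ray(c,p,.012).round(4).tolist())
    m=grey(c);k,l,s,ce=cv2.connectedComponentsWithStats(m)
    for i in range(1,k):
        if s[i,4]>30:
            r=cv2.minAreaRect(cv2.findContours((l==i).astype(np.uint8),0,2)[0][0])
            b=cv2.boxPoints(r);w=ray(c,b,.030 if n=="top" else .03);print(s[i].tolist(),ce[i].round(2).tolist(),"mean w",w.mean(0).round(4).tolist(),(w[:,:2]-w.mean(0)[:2]).round(4).tolist())
    f=c["frame"][y0:y1,x0:x1,::-1];out.append(cv2.resize(f,None,fx=550/f.shape[0] if n=="side" else 2.8*1.0,fy=550/f.shape[0] if n=="side" else 2.8,interpolation=2) if 0 else cv2.resize(f,(400,int(400*f.shape[0]/f.shape[1])),interpolation=2))
H=max(o.shape[0] for o in out);cv2.imwrite("pics/crop0.png",np.hstack([cv2.copyMakeBorder(o,0,H-o.shape[0],0,0,0) for o in out]))
E
```

```text
top plate px [[394, 196], [398, 237], [290, 248], [292, 206]]
[[0.5916, -0.2517, 0.012], [0.4678, -0.2638, 0.012], [0.4282, 0.0587, 0.012], [0.5544, 0.0563, 0.012]]
[353, 207, 22, 15, 244] [363.34, 213.73] mean w [0.5341, -0.1576, 0.03] [[0.0114, 0.0336], [0.0247, -0.026], [-0.0114, -0.0335], [-0.0246, 0.0259]]
side plate px [[312, 210], [312, 266], [274, 267], [269, 236]]
[[0.5691, -0.0477, 0.012], [0.5946, -0.2505, 0.012], [0.511, -0.2635, 0.012], [0.4784, -0.1626, 0.012]]
[284, 223, 17, 17, 234] [291.77, 231.47] mean w [0.5345, -0.1575, 0.03] [[-0.0243, 0.0266], [0.0147, 0.0314], [0.0234, -0.0268], [-0.0138, -0.0313]]
```

View pics/crop0.png

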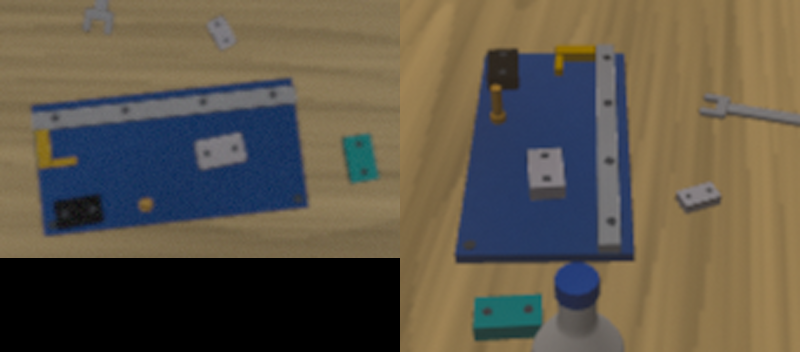

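The crop confirms it: the plate spacer (top px 363,214; side px 292,231) is bare and larger than the one beyond the rail. My blue mask lost the strip beyond the rail, so I'll refine the jig's pose and check heights from both views.

```bash
cat >> h.py <<'E'
def bluehull(c,box):
    h=cv2.cvtColor(c["frame"],cv2.COLOR_RGB2HSV);m=cv2.inRange(h,(104,110,30),(128,255,255))
    r=np.zeros_like(m);x0,x1,y0,y1=box;r[y0:y1,x0:x1]=255;m&=r
    n,l,s,_=cv2.connectedComponentsWithStats(m)
    m=np.isin(l,[k for k in range(1,n) if s[k,4]>15]).astype(np.uint8)
    return m,cv2.convexHull(np.argwhere(m)[:,::-1].astype(np.int32).reshape(-1,1,2))
E
python3 - <<'E'
from h import *
C={n:dict(np.load(n+"0.npz")) for n in("top","side")}
for n,box in(("top",(275,410,175,260)),("side",(245,335,170,272))):
    c=C[n];m,hull=bluehull(c,box)
    w=ray(c,hull[:,0],.012)[:,:2]
    r=cv2.minAreaRect(w.astype(np.float32));print(n,"plate rect",r)
    h=cv2.cvtColor(c["frame"],cv2.COLOR_RGB2HSV);g=cv2.inRange(h,(0,0,90),(180,80,255))
    rr=np.zeros_like(g);cv2.fillConvexPoly(rr,hull,255);g&=rr
    k,l,s,ce=cv2.connectedComponentsWithStats(g)
    for i in range(1,k):
        if s[i,4]>60:
            px=np.argwhere(l==i)[:,::-1];z=.025 if s[i,4]>350 else .03
            r=cv2.minAreaRect(ray(c,px,z)[:,:2].astype(np.float32));print(s[i].tolist(),ce[i].round(1).tolist(),r)
# dark holes in spacer
for n,(x0,x1,y0,y1) in(("top",(350,378,203,224)),("side",(282,303,222,247))):
    c=C[n];v=cv2.cvtColor(c["frame"],cv2.COLOR_RGB2GRAY);v=cv2.resize(v[y0:y1,x0:x1],None,fx=8,fy=8,interpolation=2)
    h=cv2.cvtColor(c["frame"],cv2.COLOR_RGB2HSV)
    print(n,"\n",cv2.cvtColor(c["frame"],cv2.COLOR_RGB2GRAY)[y0:y1,x0:x1])
E
```

```text
top plate rect ((0.5268293023109436, -0.0932764858007431), (0.16499553620815277, 0.33333632349967957), 7.436058044433594)
[284, 186, 111, 20, 842] [338.6, 195.6] ((0.5870788097381592, -0.08435577154159546), (0.02546088956296444, 0.3310883939266205), 7.448154926300049)
[353, 206, 22, 17, 268] [363.3, 214.0] ((0.5331484079360962, -0.15751630067825317), (0.03923740237951279, 0.06267102807760239), 11.993268966674805)
side plate rect ((0.5276728868484497, -0.09541946649551392), (0.16632653772830963, 0.33766961097717285), 7.351425647735596)
[313, 183, 11, 82, 750] [317.7, 224.0] ((0.589536726474762, -0.09732726216316223), (0.023606136441230774, 0.31868064403533936), 7.290460109710693)
[284, 223, 17, 17, 256] [291.6, 231.1] ((0.5342022776603699, -0.15766064822673798), (0.03760870546102524, 0.060913436114788055), 10.281903266906738)
top 
 [[ 49  45  44  48  53  50  51  46  53  48  49  48  44  49  47  50  49  45
   50  54  44  47  49  46  49  45  48  46]
 [ 47  46  48  49  50  52  51  47  46  51  50  43  50  49  48  50  49  48
   48  49  46  48  47  45  49  48  42  45]
 [ 52  44  49  45  47  
[... 3733 characters left out ...]
7  98 113 110 110 110 108 106 106 105 102 102 100  97  96  89
   70  57  56]
 [ 57  57  63  77  84  79  76  74  72  69  68  67  67  67  65  66  68  68
   62  57  56]
 [ 57  57  61  67  68  67  68  67  68  67  68  68  67  68  67  68  68  67
   62  57  58]
 [ 58  58  60  66  68  68  67  67  66  67  67  67  67  68  68  67  68  66
   63  57  57]
 [ 58  57  59  64  67  68  68  67  67  66  68  67  67  67  68  68  68  70
   62  57  56]
 [ 57  57  57  65  69  68  68  66  65  64  64  63  61  61  60  61  63  65
   60  56  55]
 [ 57  57  57  63  67  64  62  62  61  57  57  57  56  55  55  54  55  56
   57  58  57]
 [ 57  57  56  57  57  58  57  57  57  56  57  56  56  57  57  56  56  57
   55  57  56]]
```

Hole centres read from the pixel values: top (357.4,215.1) and (369.3,212.7); side (291.1,225.9) and (291.9,235.6).

```bash
cat >> h.py <<'E'
JC=np.array([.5273,-.0945]);PSI=np.radians(7.40)
JR=np.array([[np.cos(PSI),-np.sin(PSI)],[np.sin(PSI),np.cos(PSI)]])
def toj(p):return (np.asarray(p)[...,:2]-JC)@JR
def tow(j):return JC+JR@np.asarray(j)
def need(s,jx,jy,z):
    r=R.from_quat(s["ee_rot"]);d=np.r_[tow([jx,jy]),z]-s["tool_pos"];x=r.as_matrix()[:,0]
    print("now jig",(toj(s["tool_pos"])*1e3).round(1),"z",(s["tool_pos"][2]*1e3).round(1),"| tool cm",(r.inv().apply(d)*100).round(2),"twist",np.degrees(np.arctan2(x[1],x[0])-PSI).round(2))
    c=JR.T@d[:2];print(" jig-axes cm: x%.2f y(tool)%.2f z%.2f"%(c[0]*100,-c[1]*100,-d[2]*100))
E
python3 - <<'E'
from h import *
from station import arm
T,S=(dict(np.load(n+"0.npz")) for n in("top","side"))
P=[tri(T,a,S,b) for a,b in(((357.4,215.1),(291.1,225.9)),((369.3,212.7),(291.9,235.6)))]
m=(P[0]+P[1])/2;d=P[0]-P[1];print([p.round(4) for p in P],"mid jig",toj(m),"yaw rel jig",np.degrees(np.arctan2(-d[0],d[1])-PSI))
print("spray top/side",ray(T,(465,189),.1),ray(S,(305,345),0.02),"pin jig",toj(ray(T,(332,237),.05)))
need(arm.read_state(),-.047,-.063,.10)
E
```

```text
[array([ 0.5294, -0.14  ,  0.0302]), array([ 0.5372, -0.1753,  0.0306])] mid jig [-0.00218975 -0.06339926] yaw rel jig 5.1536316518101435
spray top/side [[ 0.60424258 -0.44222939  0.1       ]] [[ 0.60793913 -0.45792691  0.02      ]] pin jig [[-0.06134118  0.03775978]]
now jig [-341.5 -465.2] z 217.6 | tool cm [ 38.92 -31.13  11.83] twist 15.11
 jig-axes cm: x29.45 y(tool)-40.22 z11.76
```

```bash
python3 -m inch '[[0,0,0,5],[0,0,0,5],[0,0,0,5.1],[2,-2.75,0,0],[2,-2.75,0,0],[2,-2.75,0,0],[2,-2.75,0,0],[2,-2.75,0,0],[2,-2.75,0,0],[2,-2.75,0,0]]' 0.2
python3 -m inch '[[2,-2.75,0,0],[2,-2.75,0,0],[2,-2.75,0,0],[2,-2.75,0,0],[2,-2.75,0,0],[2,-2.75,0,0],[0,0,2,0],[0,0,2,0],[0,0,0,0],[0,0,0,0]]'
python3 - <<'E'
from h import *
from station import arm
s=arm.read_state();print(s["time_s"],s["gripper_width"]);need(s,-.047,-.063,.017)
E
```

```text
time_s: 0.93
tool_pos: [0.3631, -0.3897, 0.2183]
ee_rot: [0.998, 0.065, -0.0, -0.0]
contact_force: [0.8, 0.2, -0.6]
gripper_width: 0.0307
finger_force: 0.0
time_s: 1.77
tool_pos: [0.4597, -0.2122, 0.1779]
ee_rot: [0.998, 0.064, -0.001, -0.001]
contact_force: [-0.2, -0.6, 0.2]
gripper_width: 0.0186
finger_force: 0.0
1.7667 0.01858069977252515
now jig [ -82.2 -108. ] z 177.9 | tool cm [ 3.57 -4.48 16.09] twist -0.01
 jig-axes cm: x3.52 y(tool)-4.50 z16.09
```

```bash
python3 -m inch '[[1.2,-1.5,0,0],[1.2,-1.5,0,0],[1.15,-1.5,0,0],[0,0,2.5,0],[0,0,2.5,0],[0,0,2.5,0],[0,0,2.5,0],[0,0,2,0],[0,0,0,0],[0,0,0,0]]'
python3 - <<'E'
from h import *
from station import arm,optics
s=arm.read_state();need(s,-.047,-.063,.017)
c=optics.read_camera("side");f=c["frame"][160:310,210:380,::-1];cv2.imwrite("pics/s1.png",cv2.resize(f,(680,600),interpolation=2))
E
```

```text
time_s: 2.6
tool_pos: [0.4901, -0.1639, 0.059]
ee_rot: [0.998, 0.064, -0.0, 0.0]
contact_force: [0.6, -0.2, -0.1]
gripper_width: 0.0187
finger_force: 0.0
now jig [-45.8 -64.1] z 59.0 | tool cm [-0.12 -0.11  4.2 ] twist -0.06
 jig-axes cm: x-0.12 y(tool)-0.11 z4.20
```

View pics/s1.png

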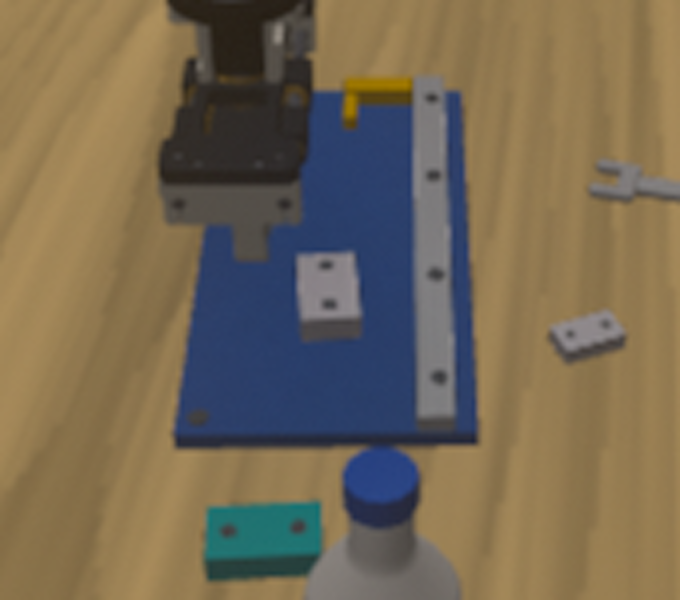

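The fingers (crop 250,245) are on the spacer's −x side with a clear way down. Next I lower them and start the push.

```bash
python3 -m inch '[[0,0,1.5,0],[0,0,1.5,0],[0,0,1,0],[0,0,0.1,0],[0,0,0,0],[0.5,0,0,0],[0.5,0,0,0],[0.5,0,0,0],[0,0,0,0],[0,0,0,0]]'
python3 - <<'E'
from h import *
from station import arm
s=arm.read_state();need(s,.0065,-.063,.017)
E
```

```text
time_s: 3.48
tool_pos: [0.5056, -0.1611, 0.018]
ee_rot: [0.998, 0.065, 0.001, 0.0]
contact_force: [0.3, 0.6, -0.2]
gripper_width: 0.0183
finger_force: 0.0
now jig [-30.1 -63.3] z 18.0 | tool cm [ 3.66 -0.02  0.1 ] twist 0.04
 jig-axes cm: x3.66 y(tool)-0.03 z0.10
```

```bash
python3 -m inch '[[0.4,0,0,0],[0.4,0,0,0],[0.4,0,0,0],[0.4,0,0,0],[0.4,0,0,0],[0.4,0,0,0],[0.4,0,0,0],[0.4,0,0,0],[0,0,0,0],[0,0,0,0]]'
python3 -m inch '[[0.1,0,0,0],[0.1,0,0,0],[0.1,0,0,0],[0.1,0,0,0],[0,0,0,0],[0,0,0,0],[0,0,0,0],[0,0,0,0],[0,0,0,0],[0,0,0,0]]'
python3 - <<'E'
from h import *
from station import arm
s=arm.read_state();need(s,.0065,-.063,.017)
E
```

```text
time_s: 4.32
tool_pos: [0.5372, -0.157, 0.0177]
ee_rot: [0.998, 0.065, 0.0, -0.0]
contact_force: [0.5, 0.6, 0.9]
gripper_width: 0.0186
finger_force: 0.0
time_s: 5.15
tool_pos: [0.539, -0.1568, 0.0175]
ee_rot: [0.998, 0.064, -0.001, -0.0]
contact_force: [-5.3, -1.1, 4.4]
gripper_width: 0.0189
finger_force: 2.7
now jig [  3.6 -63.3] z 17.5 | tool cm [ 0.29 -0.03  0.05] twist -0.01
 jig-axes cm: x0.29 y(tool)-0.03 z0.05
```

```bash
python3 -m inch '[[0.1,0,0,0],[0.1,0,0,0],[0.1,0,0,0],[0,0,0,0],[0,0,0,0],[0,0,0,0],[0,0,0,0],[0,0,0,0],[0,0,0,0],[0,0,0,0]]'
python3 - <<'E'
from h import *
from station import arm,optics
s=arm.read_state();need(s,.0065,-.063,.017)
c=optics.read_camera("side");f=c["frame"][185:285,240:360,::-1];cv2.imwrite("pics/s2.png",cv2.resize(f,(720,600),interpolation=2))
E
```

```text
time_s: 5.98
tool_pos: [0.539, -0.1568, 0.0173]
ee_rot: [0.998, 0.064, -0.005, -0.0]
contact_force: [-9.4, -1.8, 6.8]
gripper_width: 0.0181
finger_force: 4.6
now jig [  3.5 -63.3] z 17.3 | tool cm [ 0.3  -0.03  0.02] twist -0.05
 jig-axes cm: x0.30 y(tool)-0.03 z0.03
```

View pics/s2.png

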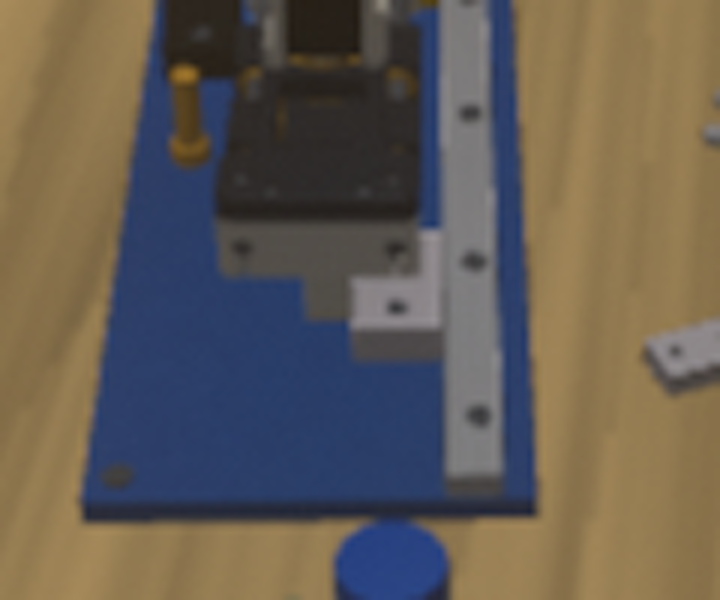

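The spacer sits flush against the rail with no gap (crop 440, 230–355), and it has stopped under about 9 N. Now I back off, raise, shut the fingers and move behind its −y end.

```bash
python3 -m inch '[[-1,0,0,0],[-1,0,0,0],[0,0,-2,0],[0,0,-2,0],[0,0,-2,0],[0,2,0,0],[0,2,0,0],[0,2,0,0],[0,0,0,0],[0,0,0,0]]' 0
python3 - <<'E'
from h import *
from station import arm,optics
s=arm.read_state();need(s,.026,-.124,.017)
for n in("top","side"):
    c=optics.read_camera(n);np.savez(n+"1.npz",**c)
    h=cv2.cvtColor(c["frame"],cv2.COLOR_RGB2HSV)
    x0,x1,y0,y1=(340,400,180,222) if n=="top" else (280,330,200,262)
    f=c["frame"][y0:y1,x0:x1,::-1];cv2.imwrite(f"pics/{n}2.png",cv2.resize(f,None,fx=6.3,fy=6.3,interpolation=2))
a=cv2.imread("pics/top2.png");b=cv2.imread("pics/side2.png");H=max(a.shape[0],b.shape[0])
cv2.imwrite("pics/c2.png",np.hstack([cv2.copyMakeBorder(o,0,H-o.shape[0],0,0,0) for o in(a,b)]))
E
```

```text
time_s: 6.87
tool_pos: [0.5329, -0.2194, 0.0778]
ee_rot: [0.998, 0.064, 0.002, 0.001]
contact_force: [-0.4, 0.4, 0.2]
gripper_width: 0.0002
finger_force: 0.0
now jig [ -10.5 -124.5] z 77.8 | tool cm [ 3.63 -0.07  6.1 ] twist -0.11
 jig-axes cm: x3.65 y(tool)-0.05 z6.08
```

View pics/c2.png

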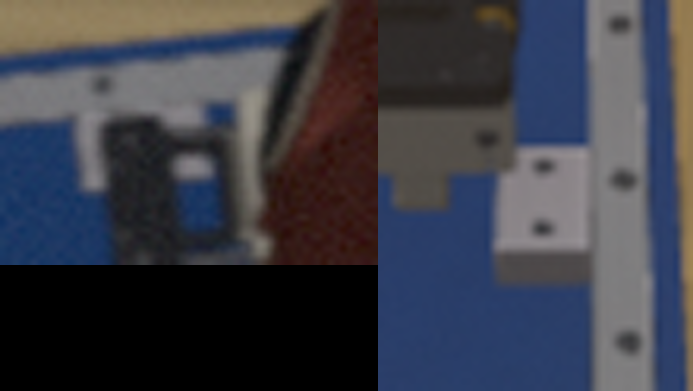

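The side crop shows the spacer still flush after release, with holes at side px (306.3,226.3) and (306.2,236.3).

Run:
```python
from h import *
c=dict(np.load("side1.npz"));w=ray(c,[(306.3,226.8),(306.2,236.8)],.03);print(toj(w),toj(w).mean(0))
# rail face line on top edge z=.025
print(toj(ray(c,[(313.6,204),(313.6,255)],.025)))
```

```text
[[ 0.0332511  -0.04878614]
 [ 0.03328284 -0.08537119]] [ 0.03326697 -0.06707866]
[[ 0.05169299  0.04997722]
 [ 0.05038925 -0.14175037]]
```

```bash
python3 -m inch '[[1.2,0.4,0,0],[1.2,0.4,0,0],[1.1,0,0,0],[0,0,1.5,0],[0,0,1.5,0],[0,0,1,0],[0,0,0,0],[0,0,0,0],[0,0,0,0],[0,0,0,0]]' 0
python3 - <<'E'
from h import *
from station import arm
s=arm.read_state();need(s,.026,-.124,.018)
E
```

```text
time_s: 7.8
tool_pos: [0.5679, -0.2218, 0.0386]
ee_rot: [0.998, 0.065, 0.001, 0.0]
contact_force: [0.0, 0.0, 0.4]
gripper_width: 0.0009
finger_force: 0.0
now jig [  23.8 -131.5] z 38.6 | tool cm [ 0.21 -0.75  2.06] twist 0.02
 jig-axes cm: x0.22 y(tool)-0.75 z2.06
```

```bash
python3 -m inch '[[0,0,1,0],[0,0,1,0],[0,0,0,0],[0,-0.5,0,0],[0,-0.5,0,0],[0.02,-0.4,0,0],[0.02,-0.4,0,0],[0.02,-0.4,0,0],[0.02,-0.4,0,0],[0.02,-0.4,0,0]]'
python3 -m inch '[[0.02,-0.4,0,0],[0.02,-0.4,0,0],[0.02,-0.4,0,0],[0.02,-0.4,0,0],[0.02,-0.4,0,0],[0.02,-0.4,0,0],[0.02,-0.4,0,0],[0.02,-0.4,0,0],[0,0,0,0],[0,0,0,0]]'
python3 - <<'E'
from h import *
from station import arm,optics
s=arm.read_state();need(s,.03,.072,.018);np.savez("side2.npz",**optics.read_camera("side"))
c=dict(np.load("side2.npz"));f=c["frame"][165:265,250:350,::-1];cv2.imwrite("pics/s3.png",cv2.resize(f,(600,600),interpolation=2))
E
```

```text
time_s: 8.63
tool_pos: [0.5642, -0.1921, 0.018]
ee_rot: [0.998, 0.065, 0.0, 0.0]
contact_force: [-1.2, -1.6, -0.0]
gripper_width: 0.0004
finger_force: 0.7
time_s: 9.47
tool_pos: [0.5621, -0.159, 0.0177]
ee_rot: [0.998, 0.065, 0.0, -0.0]
contact_force: [0.5, 0.2, 0.1]
gripper_width: 0.0004
finger_force: 0.0
now jig [ 26.2 -68.4] z 17.7 | tool cm [  0.39 -14.04  -0.02] twist 0.06
 jig-axes cm: x0.38 y(tool)-14.04 z-0.03
```

View pics/s3.png

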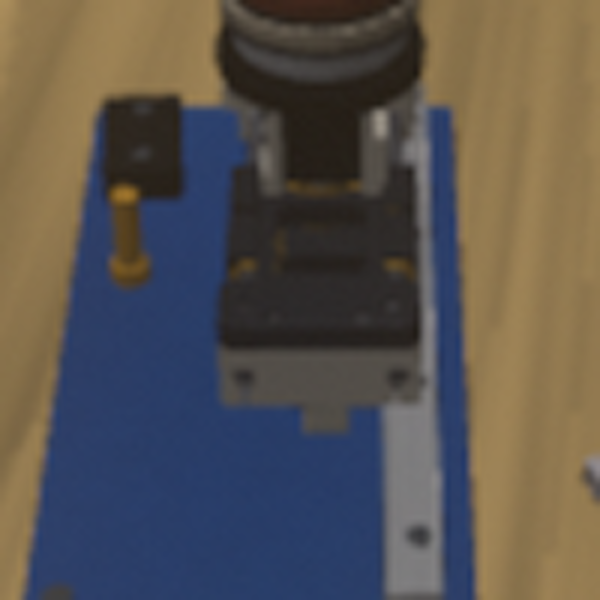

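The gripper hides the spacer here, at an expected centre of jig y ≈ −21. I'll push to about y = +15, then back off and check it's square before entering the pocket zone.

```bash
python3 -m inch '[[0.02,-0.4,0,0],[0.02,-0.4,0,0],[0.02,-0.4,0,0],[0.02,-0.4,0,0],[0.02,-0.4,0,0],[0.02,-0.4,0,0],[0.02,-0.4,0,0],[0.02,-0.4,0,0],[0,0,0,0],[0,0,0,0]]'
python3 -m inch '[[0,1.5,0,0],[0,2.5,0,0],[0,3,0,0],[-1,3,-2,0],[-2,2,-3,0],[-3,0,-2,0],[-3,0,0,0],[-3,0,0,0],[0,0,0,0],[0,0,0,0]]'
python3 - <<'E'
from h import *
from station import arm,optics
s=arm.read_state();need(s,.027,-.035,.018)
for n in("top","side"):
    c=optics.read_camera(n);np.savez(n+"3.npz",**c)
a,b=[dict(np.load(n+"3.npz"))["frame"][:,:,::-1] for n in("top","side")]
a=a[180:250,275:375];b=b[165:245,260:340]
cv2.imwrite("pics/c3.png",np.hstack([cv2.copyMakeBorder(cv2.resize(a,(400,280),interpolation=2),0,120,0,0,0),cv2.resize(b,(400,400),interpolation=2)]))
E
```

```text
time_s: 10.35
tool_pos: [0.5596, -0.1271, 0.0177]
ee_rot: [0.998, 0.065, 0.0, -0.0]
contact_force: [-0.3, 0.8, 0.4]
gripper_width: 0.0004
finger_force: 0.0
time_s: 11.18
tool_pos: [0.4542, -0.2632, 0.088]
ee_rot: [0.998, 0.063, -0.0, 0.0]
contact_force: [1.1, 0.3, -0.1]
gripper_width: 0.0001
finger_force: 0.0
now jig [ -94.2 -157.9] z 88.0 | tool cm [ 12.09 -12.33   7.  ] twist -0.16
 jig-axes cm: x12.12 y(tool)-12.29 z7.00
```

View pics/c3.png

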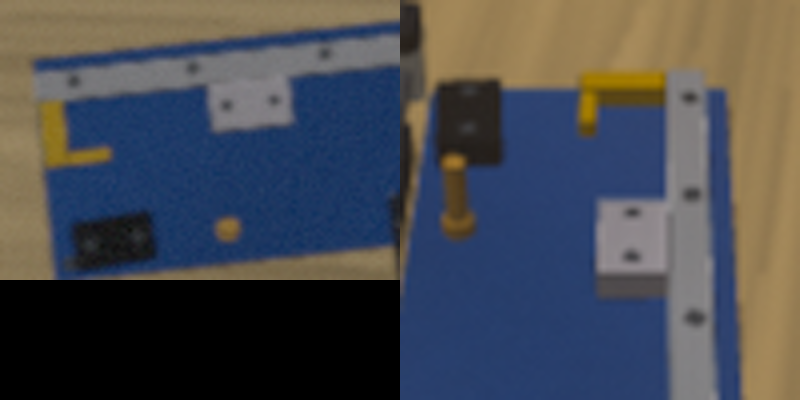

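The spacer is flush and square on the rail: top crop (250,103), side crop (632,235) touching the rail edge. I'll measure its y and the end stop's, then go back behind it.

```bash
python3 - <<'E'
from h import *
S=dict(np.load("side3.npz"));T=dict(np.load("top3.npz"))
print("spacer side",toj(ray(S,[(306.5,207.7),(306.3,216.7)],.03)),"top",toj(ray(T,[(331.6,206.3),(343.5,204.9)],.03)))
h=cv2.cvtColor(T["frame"],cv2.COLOR_RGB2HSV);m=cv2.inRange(h,(18,170,80),(32,255,255));m[:,:283]=0;m[:,306:]=0;m[:195]=0;m[:,:][225:]=0
p=np.argwhere(m)[:,::-1];j=toj(ray(T,p,.025));print("yellow",len(p),j.min(0),j.max(0))
st=j[(j[:,0]>.018)];print("stop face y",st[:,1].min(),np.percentile(st[:,1],5))
E
python3 -m inch '[[3,0,0,0],[3,0,0,0],[3,0,0,0],[2.5,-1,0,0],[0.6,-2,2,0],[0,-2,2,0],[0,-2,1,0],[0,0,1,0],[0,0,0.9,0],[0,0,0,0]]'
python3 - <<'E'
from h import *
from station import arm
need(arm.read_state(),.030,.072,.018)
E
```

```text
spacer side [[ 0.03320808  0.02755489]
 [ 0.03296383 -0.0095384 ]] top [[ 0.03059323  0.02809112]
 [ 0.03096254 -0.00770309]]
yellow 82 [0.00297196 0.12253744] [0.04666441 0.16610658]
stop face y 0.1536462279858247 0.15427189889924386
time_s: 12.12
tool_pos: [0.5665, -0.1777, 0.0168]
ee_rot: [0.998, 0.065, -0.001, -0.0]
contact_force: [-0.3, -0.0, 0.1]
gripper_width: 0.0006
finger_force: 0.0
now jig [ 28.1 -87.6] z 16.8 | tool cm [  0.2  -15.96  -0.12] twist 0.03
 jig-axes cm: x0.19 y(tool)-15.96 z-0.12
```

```bash
python3 -m inch '[[-0.1,-1.2,0,0],[-0.1,-1.2,0,0],[-0.1,-1.2,0,0],[0,-0.8,0,0],[0,-0.4,0,0],[0.01,-0.4,0,0],[0.02,-0.4,0,0],[0.02,-0.4,0,0],[0.02,-0.4,0,0],[0.02,-0.4,0,0]]'
python3 -m inch '[[0.02,-0.4,0,0],[0.02,-0.4,0,0],[0.02,-0.4,0,0],[0.02,-0.4,0,0],[0.02,-0.4,0,0],[0.02,-0.4,0,0],[0.02,-0.4,0,0],[0.02,-0.4,0,0],[0.02,-0.4,0,0],[0.02,-0.4,0,0]]'
python3 - <<'E'
from h import *
from station import arm
need(arm.read_state(),.030,.072,.018)
E
```

```text
time_s: 12.95
tool_pos: [0.5557, -0.1107, 0.0188]
ee_rot: [0.998, 0.064, -0.0, 0.0]
contact_force: [0.4, -1.3, 0.9]
gripper_width: 0.0002
finger_force: 0.7
time_s: 13.78
tool_pos: [0.5525, -0.0699, 0.0187]
ee_rot: [0.998, 0.065, -0.0, -0.0]
contact_force: [-0.2, -0.7, 0.1]
gripper_width: 0.0005
finger_force: 0.4
now jig [28.2 21.2] z 18.7 | tool cm [ 0.18 -5.08  0.07] twist 0.01
 jig-axes cm: x0.18 y(tool)-5.08 z0.07
```

```bash
python3 -m inch '[[0.02,-0.4,0,0],[0.02,-0.4,0,0],[0.02,-0.4,0,0],[0.02,-0.4,0,0],[0.02,-0.4,0,0],[0.02,-0.4,0,0],[0.02,-0.4,0,0],[0.02,-0.4,0,0],[0.02,-0.4,0,0],[0.02,-0.4,0,0]]'
python3 -m inch '[[0,-0.2,0,0],[0,-0.2,0,0],[0,-0.2,0,0],[0,-0.2,0,0],[0,-0.2,0,0],[0,-0.2,0,0],[0,0,0,0],[0,0,0,0],[0,0,0,0],[0,0,0,0]]'
python3 - <<'E'
from h import *
from station import arm
need(arm.read_state(),.030,.072,.018)
E
```

```text
time_s: 14.62
tool_pos: [0.5494, -0.03, 0.0187]
ee_rot: [0.998, 0.065, 0.0, -0.0]
contact_force: [0.2, -0.6, 0.4]
gripper_width: 0.0004
finger_force: 0.4
time_s: 15.45
tool_pos: [0.5481, -0.0185, 0.0187]
ee_rot: [0.998, 0.065, 0.0, -0.0]
contact_force: [0.4, 0.7, -0.3]
gripper_width: 0.0003
finger_force: 0.0
now jig [30.4 72.7] z 18.7 | tool cm [-0.04  0.07  0.07] twist 0.0
 jig-axes cm: x-0.04 y(tool)0.07 z0.07
```

Still no stop force, so I continue gently until contact.

```bash
python3 -m inch '[[0,-0.1,0,0],[0,-0.1,0,0],[0,-0.1,0,0],[0,-0.1,0,0],[0,-0.1,0,0],[0,0,0,0],[0,0,0,0],[0,0,0,0],[0,0,0,0],[0,0,0,0]]'
python3 -m inch '[[0,-0.1,0,0],[0,-0.1,0,0],[0,-0.1,0,0],[0,-0.1,0,0],[0,0,0,0],[0,0,0,0],[0,0,0,0],[0,0,0,0],[0,0,0,0],[0,0,0,0]]'
python3 - <<'E'
from h import *
from station import arm
need(arm.read_state(),.030,.072,.018)
E
```

```text
time_s: 16.28
tool_pos: [0.5478, -0.0167, 0.0189]
ee_rot: [0.998, 0.063, 0.001, 0.002]
contact_force: [0.9, -4.8, -0.1]
gripper_width: 0.0003
finger_force: 2.9
time_s: 17.12
tool_pos: [0.5477, -0.0166, 0.0191]
ee_rot: [0.998, 0.062, 0.001, 0.004]
contact_force: [0.7, -10.5, 0.6]
gripper_width: 0.0005
finger_force: 5.5
now jig [30.3 74.7] z 19.1 | tool cm [-0.03  0.27  0.12] twist -0.28
 jig-axes cm: x-0.03 y(tool)0.27 z0.11
```

It has stopped with force rising to 10 N, so the spacer is at the end stop. I'll back off and check.

```bash
python3 -m inch '[[0,1.5,0,0],[0,2.5,0,0],[0,3,0,0],[0,3,-2,0],[-2,2,-3,0],[-3,2,-2,0],[-3,2,0,0],[-3,2,0,0],[-1,1,0,0],[0,0,0,0]]'
python3 - <<'E'
from h import *
from station import arm,optics
print(arm.read_state()["contact_force"])
for n in("top","side"):
    c=optics.read_camera(n);np.savez(n+"4.npz",**c)
a,b=[dict(np.load(n+"4.npz"))["frame"][:,:,::-1] for n in("top","side")]
a=a[180:250,275:345];b=b[165:235,260:330]
cv2.imwrite("pics/c4.png",np.hstack([cv2.resize(o,(400,400),interpolation=2) for o in(a,b)]))
E
```

```text
time_s: 17.95
tool_pos: [0.4488, -0.2167, 0.0889]
ee_rot: [0.998, 0.061, -0.001, 0.0]
contact_force: [-0.2, -0.6, 0.1]
gripper_width: 0.0008
finger_force: 0.0
[-0.1576071  -0.61569925  0.0996254 ]
```

View pics/c4.png

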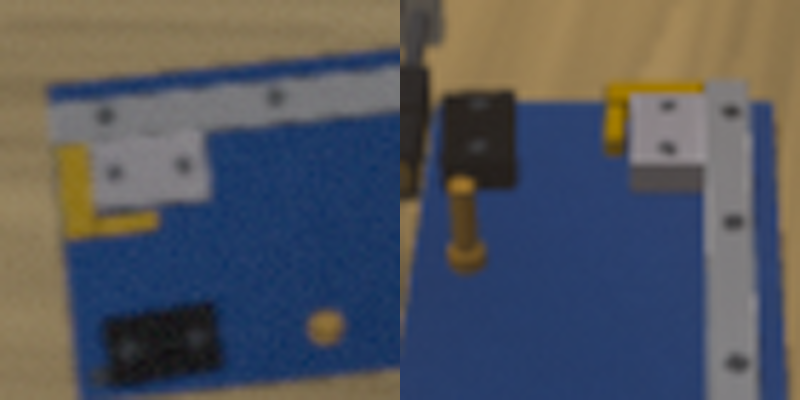

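Run:
```python
from h import *
S=dict(np.load("side4.npz"));T=dict(np.load("top4.npz"))
for n,c,pp in(("side",S,[(306.9,183.4),(306.9,190.9)]),("top",T,[(295.1,210.3),(307.2,208.9)])):
    g=255-cv2.cvtColor(c["frame"],cv2.COLOR_RGB2GRAY).astype(float);q=[]
    for u,v in pp:
        x,y=int(round(u)),int(round(v));w=g[y-2:y+3,x-3:x+4];w=np.clip(w-np.percentile(w,55),0,None)
        Y,X=np.mgrid[y-2:y+3,x-3:x+4];q.append(((w*X).sum()/w.sum(),(w*Y).sum()/w.sum()))
    j=toj(ray(c,q,.03));d=j[0]-j[1];print(n,np.round(q,2).tolist(),j.mean(0),"rel yaw",np.arctan2(-d[0],d[1]))
need(__import__("station").arm.read_state(),-.03,.105,.018)
```

```text
side [[306.41, 182.99], [306.4, 190.78]] [0.03228841 0.12229975] rel yaw 0.0068662325006244645
top [[294.58, 209.8], [306.96, 208.4]] [0.03209618 0.12038083] rel yaw 0.0059246776588477825
now jig [ -89.  -107.7] z 88.8 | tool cm [  5.89 -21.26   7.11] twist -0.0
 jig-axes cm: x5.90 y(tool)-21.27 z7.08
```

```bash
python3 -c "from station import job;print(job.hand_in())"
```

```text
the job is handed in; nothing more can be done
None
```

The spacer is seated in the yellow pocket against the end stop and flush with the rail (measured at jig x ≈ 32 mm, y ≈ 121 mm, about 0.006 rad off the rail), the black spacer and pin showed no sign of being moved, and the job is handed in with no verdict returned.

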